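# Load a sample bottle and lock its carriage at the sensor

## Robot

A 6-joint arm with a two-finger parallel gripper is mounted at the origin on a cart in front of the work surface, level with it; the furniture and walls round the work are solid. World frame = base frame: x ahead of the robot, y to its left, z up, the work surface at z = 0. Lengths are in m, angles in rad, forces in N, time in s.
With the tool pointing down it reaches from about 0.3 to 0.875 m from the base axis. Payload 6.4 kg.
Tool frame: the origin (TCP) lies between the finger pads; the fingertips stand 19 mm ahead of it and the grasp point (between the pads) is the TCP (ctrl.tips_ahead is the z of the fingertips in the tool frame, in m); z points along the fingers, y is the line along which they close (so a half turn about z gives the same grasp; the last joint's range is limited). The gripper opens to 85 mm and grips with 20 to 120 N. Pads are 22 mm wide; open, the fingers measure 114 mm over their backs; the gripper's body (76 mm by 85 mm) begins 54 mm behind the grasp point. The pads swing forward as they close: fully open they stand 13 mm farther back than shut.
Start: joints at [1.12, 0.181, 1.607, -0, 1.354, -0.206], TCP at [0.139, 0.558, 0.25] pointing down, gripper open.
Joint ranges: [-2.99, 2.99], [-0.89, 2.07], [0.3, 2.58], [-1.14, 4.28], [0, 2.63], [-3.12, 3.12]. Speed limits (rad/s): [2.57, 2.57, 3.01, 3.14, 3.14, 3.14].

## Interface

Orientations are given as a unit quaternion [w, x, y, z].
In Python, from bench import readout, vision, ctrl gives the robot as it stands.
- The arm moves only by the tool play_rows, never from a script. Its arguments are lists of equal length, an entry for each row: "xyz": the shift along the tool's x, y, z in mm, a list of three; "rot": the turn, a rotation vector about the tool's x, y, z in rad, a list of three; "grip": the opening, from 0 (shut) to 1 (fully open). In form: {"xyz": [[x, y, z], ...], "rot": [[rx, ry, rz], ...], "grip": [grip, ...]}. A call has exactly 10 rows; each row is the pose to reach, as a shift and turn from the pose commanded when the call began, along the tool's axes at that moment; what a row does not reach only later rows make up. A row lasts 1/8 s, in which the tool goes at most 62.5 mm and 10.7 degrees, less where a joint would pass 70% of its speed; a pose out of reach is approached as far as the arm can. A call with a gripper value outside its range is refused whole. The fingers move at their own pace and stop on an object; the grip force is fixed at half the most. Time passes only in rows, so rows that repeat a pose let the fingers close, or fill a call up. It gives the time, the measured TCP pose, the force, the opening and the grip force at its end, in the units of the state.
- readout.get_obs(): the state, without advancing time (a new reading comes with each control period).
- vision.camera(name): name is "scene" or "top" or "wrist"; returns a dict with "color" (480x640x3 uint8, red, green, blue), "depth" (480x640 float32, m along the optical axis (not along the pixel's ray), 0 where there is no reading), "camera_matrix" (3x3 intrinsics, pixels), "extrinsics" (4x4, takes a point from camera to world coordinates); the wrist camera has in their place "hand_eye" (4x4, takes a point from camera to tool coordinates, whose origin is the TCP and whose axes are the flange's). Camera axes: x right, y down, z forward; pixel columns grow to the right and rows downward; lengths in m; the calibration is good to about 2 mm. A picture is of the moment at which its call begins: read the wrist's pose just before it.
- ctrl.hand_in(): hands the job in; it is judged then, once.
The state is a dict: "time_s": time; "q": joint angles; "dq": joint speeds; "joint_efforts": joint torques, N m; "eef_pos": TCP position; "eef_rot": TCP orientation; "wrist_force": force on the tool from outside, world axes, zero at the start; "torque": the same for the moment, N m; "opening": opening from 0.0 (shut) to 1.0 (fully open); "grasp_force": force on a finger pad.
Only numpy, scipy, OpenCV 4.12 (cv2) and the standard library are available. Lean on these libraries where they do the work, as an engineer would, in place of code of your own. Each camera call takes 0.05 s, during which the arm holds its last target. There are 200 camera calls.

## Task

Stand the smaller of the two amber bottles upright inside the raised square rim on the carriage's deck, while the carriage is still locked where you find it. Then reach in under the deck's left edge for the release bar's grip, hold it up while you slide the carriage along the rail until the bottle is level with the tall sensor post, and let go so that the bar drops and locks the carriage in that notch. Leave the bottle standing there, and leave the other bottle, the dish and the tape roll where they are.

Things in the scene. Friction and masses are not known exactly. Their poses are not given: they have to be found in the camera images.
- rail: Aluminium slide rail fixed to the worktop, 60 mm wide, top 97 mm high, notched steel rack along it. Origin on the worktop, below the middle of the deck's rim when the carriage reads 0; x along the rail away from the robot (rail from -55 to +175 mm), y left, z up. On its right, at x = 48 and 96 mm, stand two dark posts: the sensor post (tall) and a spare post (short), either way round.
- carriage (a joint): Position of the carriage along the rail's +x, m. Notches every 0.024 from 0 (nearest the robot) to 0.120, 1 mm play each way; it starts locked at 0. The rim's middle is level with the sensor post at 0.048 or at 0.096, depending on where the post stands. With the release bar up it slides against about 1 N plus 20 N per m/s; with the bar down it is locked.
- deck (a point): Middle of the square rim on the carriage's deck, on the deck's top, 192 mm above the worktop; axes as the rail's. Rim 64 mm wide inside, 5 mm high. Deck 96 mm long, from 46 mm right to 71 mm left of this point, 5 mm thick. The release bar's grip is 68 mm to the left (+y) of this point, below the deck, whose left edge overhangs the grip's middle by 3 mm, its underside 42 mm above it.
- release_bar (a joint): How far the release bar is raised, m: 0 down and locked, at most 0.020. It moves straight up on the carriage; from 0.014 up it is clear of the rack and the carriage slides. A spring presses it down with about 6 N (down) to 9 N (up). Let go, it drops at once into the nearest notch, sliding down 45 degree flanks and drawing the carriage along by up to 12 mm.
- bar_grip (a point): Middle of the release bar's ribbed black grip, 145 mm above the worktop when down; axes as the rail's. A block 14 mm wide (x), 20 mm high, jutting out to the left (+y): its end is 7 mm left of this point, the crossbar begins 26 mm right of it. Pinch it across x. As the deck is above it, the fingers must come slanting in from the left, the gripper leaning out to the left by 35 to 45 degrees.
- sensor (a point): Lens of the sensor, a black head at the top of the tall post (250 mm high, 22 x 18 mm), 53 mm right of the rail's middle (y = -53 mm on the rail), 230 mm above the worktop; axes as the rail's. The spare post is only 140 mm high, lower than the deck, without a head.
- sample_bottle: The smaller amber bottle, the one to load: 48 mm in diameter, 109 mm high, 0.3 kg, with a pale screw cap 40 mm in diameter from 78 to 108 mm above its base (fixed to it, a good place to grip). Origin in the middle of its base, z up when it stands.
- tall_bottle: The larger amber bottle, 66 mm in diameter and 141 mm high, blue cap 40 mm in diameter: not to be moved. Origin in the middle of its base, z up when it stands.
- dish: Covered glass dish lying flat, 92 mm in diameter, 15 mm high: not to be moved. Origin in the middle of its base.
- tape: Roll of tape lying flat, 96 mm in diameter, 25 mm high: not to be moved. Origin in the middle of its base.

How it is judged:
On the way, in this order (a step that is already met when the one before it is completed fails the run):
1. the smaller amber bottle stands upright inside the rim on the deck, let go, with the carriage still locked in its starting notch (horizontal distance between sample_bottle and deck below 0.012 m and z of sample_bottle in the frame of deck between -0.004 and 0.004 m and angle between sample_bottle's own z axis and vertical below 0.08 rad and contact force between the fingers and sample_bottle below 0.1 N and value of joint carriage below 0.006 m and value of joint release_bar below 0.003 m), for 0.2 s.
2. the release bar is held up (raised more than 10 mm) while the carriage is slid past 30 mm (value of joint release_bar above 0.01 m and value of joint carriage above 0.03 m), for 0.1 s.
At the end, for the whole second after the job is handed in: Rim's middle level with the sensor along the rail within 5 mm, release bar down within 3 mm; smaller amber bottle still, upright (0.08 rad) on the deck, within 12 mm of the rim's middle; larger bottle upright (0.1 rad); it, dish, tape within 20 mm of their starts (horizontal distance between sample_bottle and deck below 0.012 m and z of sample_bottle in the frame of deck between -0.004 and 0.004 m and angle between sample_bottle's own z axis and vertical below 0.08 rad and x of deck in the frame of sensor between -0.005 and 0.005 m and value of joint release_bar below 0.003 m and linear speed of sample_bottle below 0.02 m/s and distance of each of tall_bottle, dish, tape from where it was at the start of the episode below 0.02 m and angle between tall_bottle's own z axis and vertical below 0.1 rad); the robot touches nothing.
It fails at once if the sample bottle is tipped over (more than 0.8 rad) (angle between sample_bottle's own z axis and vertical above 0.8 rad).
It fails at once if the larger bottle, the dish or the tape roll is moved more than 30 mm (distance of any of tall_bottle, dish, tape from where it was at the start of the episode above 0.03 m).
It also fails if it takes over 58 s, if anything falls off the work surface, if the arm or the gripper's body presses on something with over 40 N, if the wrist force passes 120 N, or if a joint passes its speed limit or range.

## Working session

There is one attempt and no reset: what is moved stays moved. The work goes in short steps, Python scripts to look and compute and a tool call to move; the robot and the scene stay as the last step left them, time stands still between calls to the robot, and variables do not carry over. Pictures are saved under pics/ and viewed, at most 10 in all, crops included, and the job is handed in when it is done.

Besides the shell and the picture viewer there is one more tool, called by a JSON object that holds its "method" and its "body". play_rows: Moves the arm, as the interface text tells. Its arguments: {"type":"object","properties":{"xyz":{"type":"array","items":{"type":"array","items":{"type":"number"}}},"rot":{"type":"array","items":{"type":"array","items":{"type":"number"}}},"grip":{"type":"array","items":{"type":"number"}}},"required":["xyz","rot","grip"]}

```bash
mkdir -p pics; ls; python3 - <<'E'
from bench import readout, vision, ctrl
import cv2, numpy as np, pickle
o=readout.get_obs()
print({k:np.round(v,3) for k,v in o.items()}, ctrl.tips_ahead)
for n in ("scene","top"):
    c=vision.camera(n); pickle.dump(c,open(f"{n}0.pkl","wb"))
    cv2.imwrite(f"pics/{n}0.png",c["color"][:,:,::-1])
    print(n,np.round(c["camera_matrix"],1).tolist(),np.round(c["extrinsics"],3).tolist())
E
```

```text
pics
{'time_s': np.float64(0.0), 'q': array([ 1.12 ,  0.182,  1.608, -0.   ,  1.354, -0.206]), 'dq': array([ 0.002,  0.   , -0.001,  0.001, -0.001, -0.001]), 'joint_efforts': array([-1.0000e-03, -4.4488e+01, -3.5134e+01, -0.0000e+00,  9.0000e-03,
       -0.0000e+00]), 'eef_pos': array([0.139, 0.557, 0.249]), 'eef_rot': array([-0.   ,  0.122,  0.993, -0.001]), 'wrist_force': array([-0.011, -0.399,  0.38 ]), 'torque': array([-0.021,  0.035,  0.05 ]), 'grasp_force': np.float64(0.0), 'opening': np.float64(1.001)} 0.019
scene [[604.1, 0.0, 319.0], [0.0, 604.1, 241.5], [0.0, 0.0, 1.0]] [[0.67, -0.522, 0.528, -0.145], [-0.742, -0.483, 0.465, -0.42], [0.012, -0.703, -0.711, 0.924], [0.0, 0.0, 0.0, 1.0]]
top [[512.0, 0.0, 318.6], [0.0, 512.0, 236.8], [0.0, 0.0, 1.0]] [[0.435, -0.71, 0.553, -0.185], [-0.9, -0.338, 0.274, -0.208], [-0.008, -0.618, -0.786, 1.04], [0.0, 0.0, 0.0, 1.0]]
```

View pics/scene0.png

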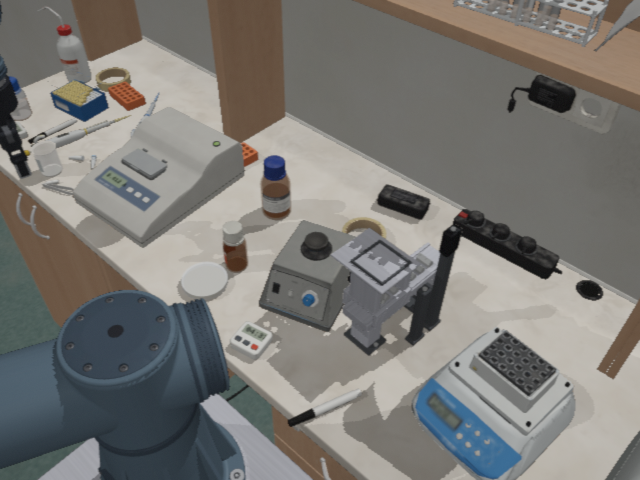

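View pics/top0.png

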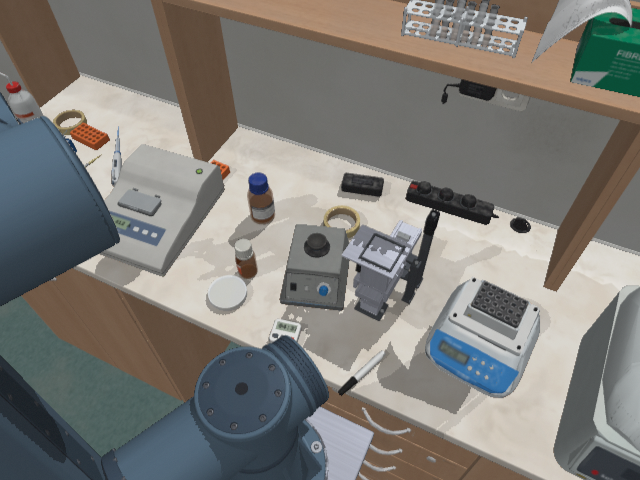

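The scene view shows the sample bottle's white cap at about (233,232), the tall bottle at (276,165), the dish at (205,280) and the rim at about (382,258). The sensor head is at (452,240), and a stirrer stands left of the carriage at (310,270). The top view agrees: cap (244,248), rim (388,250), head (430,222). Next I'll measure from depth.

```bash
cat > h.py <<'E'
import numpy as np, cv2, pickle
def cloud(c,T=None):
    K=c["camera_matrix"]; d=c["depth"]; v,u=np.mgrid[:480,:640]
    P=np.stack([(u-K[0,2])/K[0,0]*d,(v-K[1,2])/K[1,1]*d,d],-1)
    T=c["extrinsics"] if T is None else T
    W=P@T[:3,:3].T+T[:3,3]; W[d==0]=np.nan
    return W
E
python3 - <<'E'
from h import *
for n,pts in (("scene",dict(cap=(233,228),tall=(274,161),stirtop=(300,250),knob=(316,240),deck=(382,258),head=(452,232),headtop=(455,226))),("top",dict(cap=(243,243),tall=(258,178),stir=(305,250),knob=(317,238),deck=(385,250),head=(433,213)))):
    c=pickle.load(open(n+"0.pkl","rb")); W=cloud(c)
    for k,(u,v) in pts.items(): print(n,k,np.round(W[v,u],3), c["color"][v,u])
    x0,y0=(200,150) if n=="scene" else (200,150)
    cr=c["color"][200:360,220:480] if n=="scene" else c["color"][190:330,270:450]
    cv2.imwrite(f"pics/{n}0c.png",cv2.resize(cr,None,fx=3,fy=3,interpolation=cv2.INTER_CUBIC)[:,:,::-1])
    m=(abs(W[...,2]-0.192)<0.006)&(W[...,0]>.3)
    # deck component
    nl,l,st,ce=cv2.connectedComponentsWithStats(m.astype(np.uint8))
    for i in range(1,nl):
        if st[i,4]>150:
            Q=W[l==i]; r=cv2.minAreaRect((Q[:,:2]*1000).astype(np.float32)); print(n,'z192',st[i],r,np.round(np.nanmedian(Q[:,2]),4))
    # caps: points at given heights
    for nm,ctr,z0,z1 in (("cap",None,.1,.115),("tall",None,.13,.15),("stir",None,.07,.1)):
        m=(W[...,2]>z0)&(W[...,2]<z1)&(W[...,0]>.25)
        nl,l,st,ce=cv2.connectedComponentsWithStats(m.astype(np.uint8))
        for i in range(1,nl):
            if st[i,4]>60:
                Q=W[l==i]; r=cv2.minEnclosingCircle((Q[:,:2]*1000).astype(np.float32)); rr=cv2.minAreaRect((Q[:,:2]*1000).astype(np.float32)); print(n,nm,st[i],np.round(r[0]),round(r[1]),np.round(rr[1]),np.round(rr[2]),np.round(np.median(Q[:,2]),3))
E
```

```text
scene cap [0.374 0.259 0.109] [175 174 167]
scene tall [0.549 0.321 0.14 ] [ 44  60 121]
scene stirtop [0.428 0.132 0.097] [100 100  97]
scene knob [0.455 0.116 0.115] [67 65 63]
scene deck [ 0.44  -0.045  0.193] [119 120 124]
scene head [ 0.516 -0.121  0.25 ] [19 18 20]
scene headtop [ 0.532 -0.117  0.249] [42 44 43]
scene z192 [ 217   46  423  172 2166] ((746.8945922851562, 138.8233642578125), (210.98382568359375, 920.8624877929688), 0.5662351846694946) 0.192
scene z192 [ 331  228   90   67 2991] ((432.152099609375, -36.756263732910156), (119.760498046875, 98.73623657226562), 86.260986328125) 0.1923
scene cap [ 78   2 135  43 648] [ 745. 1042.] 205 [213. 360.] 1.0 0.107
scene cap [ 57  42  26  12 150] [ 559. 1132.] 35 [43. 67.] 69.0 0.108
scene cap [ 220   76  420  183 2476] [743. 122.] 487 [212. 953.] 0.0 0.108
scene cap [ 136  107  106   62 2497] [514. 567.] 128 [120. 240.] 5.0 0.112
scene cap [262 171  27  16 183] [545. 316.] 28 [35. 56.] 48.0 0.105
scene cap [223 221  20  17 268] [374. 262.] 21 [39. 37.] 47.0 0.108
scene cap [301 240  33  22 318] [448. 106.] 35 [50. 61.] 51.0 0
[... 4793 characters left out ...]
 stir [ 104  166  117   71 3733] [458. 553.] 153 [243. 244.] 5.0 0.082
top stir [247 188  26  20 272] [543. 319.] 33 [44. 65.] 34.0 0.087
top stir [603 213  37  19 328] [ 840. -518.] 40 [11. 80.] 0.0 0.085
top stir [390 220  32  44 460] [553. -58.] 62 [123.  70.] 12.0 0.096
top stir [ 284  224   63   68 2487] [440. 109.] 95 [167. 130.] 17.0 0.097
top stir [235 247  20  16 167] [372. 263.] 23 [28. 43.] 41.0 0.082
top stir [393 269  26  20 157] [ 453. -102.] 36 [34. 67.] 86.0 0.085
top stir [ 445  276   95   85 2830] [ 458. -298.] 101 [175. 147.] 83.0 0.086
top stir [353 282  36  25 373] [392. -44.] 40 [79. 27.] 88.0 0.096
top stir [563 319  34 130 578] [ 393. -488.] 143 [  7. 285.] 88.0 0.085
```

View pics/scene0c.png

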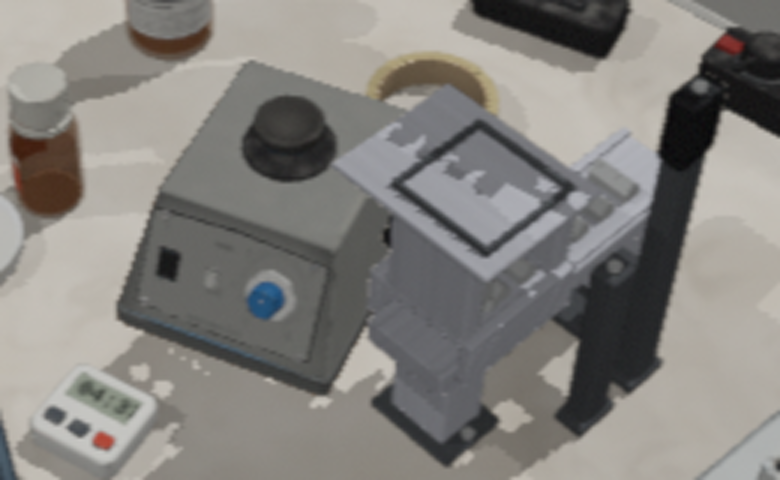

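Both views show the short spare post at about (0.474,-0.115) and the tall one at (0.521,-0.120), so the sensor is at rail 96 mm. The rail is yawed by about -4°, with the rim's middle near (0.432,-0.048). I'll fit the deck more carefully and work out the first move.

```bash
cat >> h.py <<'E'
from scipy.spatial.transform import Rotation as R
def pose(o):
    q=o["eef_rot"]; return np.array(o["eef_pos"]), R.from_quat([q[1],q[2],q[3],q[0]])
def go(o,p,Rt=None):
    p0,R0=pose(o); Rt=R0 if Rt is None else Rt
    print("shift mm",np.round(R0.inv().apply(np.array(p)-p0)*1000,1),"rot",np.round((R0.inv()*Rt).as_rotvec(),3))
def down(yaw):  # closing axis (tool y) at angle yaw from world x
    y=np.array([np.cos(yaw),np.sin(yaw),0]); z=np.array([0,0,-1.]); return R.from_matrix(np.stack([np.cross(y,z),y,z],1))
E
python3 - <<'E'
from h import *; from bench import readout
for n in("scene","top"):
    c=pickle.load(open(n+"0.pkl","rb")); W=cloud(c); g=cv2.cvtColor(c["color"],cv2.COLOR_RGB2GRAY)
    P=W.reshape(-1,3); s=(abs(P[:,2]-.195)<.008)&(abs(P[:,0]-.432)<.07)&(abs(P[:,1]+.035)<.075)&(g.ravel()<75)
    Q=(P[s,:2]*1000).astype(np.float32)
    Q=Q[(abs(Q[:,0]-432)<42)&(abs(Q[:,1]+48)<42)]
    print(n,len(Q),cv2.minAreaRect(Q))
o=readout.get_obs(); go(o,[.374,.263,.28])
E
```

```text
scene 308 ((431.1590881347656, -47.94197082519531), (75.35961151123047, 74.56450653076172), 85.36475372314453)
top 166 ((431.4012451171875, -46.904972076416016), (71.50436401367188, 74.65013122558594), 86.11316680908203)
shift mm [-299.2 -228.8  -30.3] rot [0. 0. 0.]
```

{"method": "play_rows", "body": {"xyz": [[-15,-11,-10],[-50,-38,-20],[-90,-69,-30],[-130,-99,-30],[-170,-130,-30],[-210,-161,-30],[-250,-191,-30],[-280,-214,-30],[-299,-229,-30],[-299,-229,-30]], "rot": [[0,0,0],[0,0,0],[0,0,0],[0,0,0],[0,0,0],[0,0,0],[0,0,0],[0,0,0],[0,0,0],[0,0,0]], "grip": [1,1,1,1,1,1,1,1,1,1]}}

```text
time_s: 1.35
eef_pos: [0.3748, 0.2614, 0.2807]
eef_rot: [0.0, 0.124, 0.992, -0.0]
wrist_force: [-0.5, -0.1, -0.6]
opening: 1.005
grasp_force: 0.0
```

```bash
python3 - <<'E'
from h import *; from bench import readout, vision
o=readout.get_obs(); p,r=pose(o); print(p,o["q"].round(2))
c=vision.camera("wrist"); T=np.eye(4); T[:3,:3]=r.as_matrix(); T[:3,3]=p; T=T@c["hand_eye"]; W=cloud(c,T)
cv2.imwrite("pics/w1.png",c["color"][:,:,::-1])
m=((W[...,2]>.1)&(W[...,2]<.115)).astype(np.uint8)
nl,l,st,ce=cv2.connectedComponentsWithStats(m)
for i in range(1,nl):
    if st[i,4]>200: Q=W[l==i]; print(st[i],cv2.minEnclosingCircle((Q[:,:2]*1000).astype(np.float32)),np.median(Q[:,2]))
go(o,[.374,.263,.097])
E
```

```text
[0.37481022 0.26144209 0.28072748] [ 0.35 -0.12  1.85 -0.    1.41 -0.97]
[ 294  183   47   47 1715] ((373.16259765625, 263.54766845703125), 19.53980255126953) 0.10894140464817026
[ 547  222   93  132 8055] ((515.276611328125, 492.17669677734375), 68.45228576660156) 0.11189629568307946
[ 17 291  43  57 840] ((416.3601989746094, -11.120960235595703), 30.019071578979492) 0.10737132600274188
[145 290  57  30 721] ((437.9949645996094, 109.72915649414062), 28.66020965576172) 0.1028532167841344
[388 334  32  45 573] ((538.1790771484375, 310.9169616699219), 24.5571346282959) 0.10540343564007759
shift mm [  1.3   1.3 183.7] rot [0. 0. 0.]
```

View pics/w1.png

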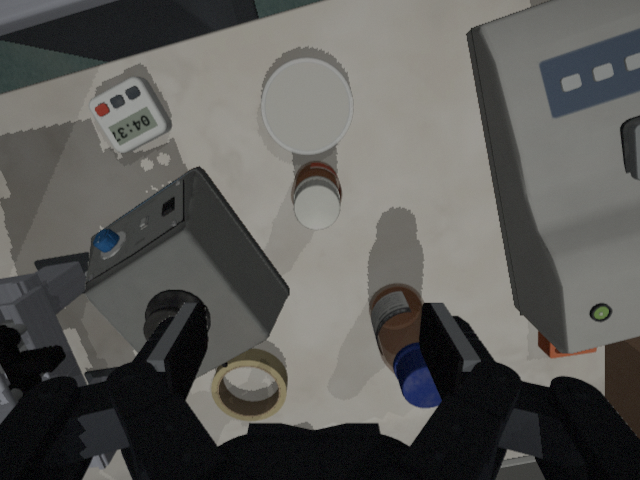

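The wrist view shows the white cap at (318,205), clear of its neighbours, and it measures (0.373,0.2635). I'll go down and grip.

{"method": "play_rows", "body": {"xyz": [[1,1,20],[2,1.5,60],[2,1.5,100],[2,1.5,135],[2,1.5,160],[2,1.5,176],[2,1.5,184],[2,1.5,184],[2,1.5,184],[2,1.5,184]], "rot": [[0,0,0],[0,0,0],[0,0,0],[0,0,0],[0,0,0],[0,0,0],[0,0,0],[0,0,0],[0,0,0],[0,0,0]], "grip": [1,1,1,1,1,1,1,1,0.3,0.3]}}

```text
time_s: 2.65
eef_pos: [0.3729, 0.2654, 0.0971]
eef_rot: [0.001, 0.122, 0.993, 0.0]
wrist_force: [-0.1, 0.0, -0.2]
opening: 0.607
grasp_force: 0.0
```

{"method": "play_rows", "body": {"xyz": [[0,0,0],[0,0,0],[0,0,0],[0,0,0],[0,0,-5],[0,0,-15],[0,0,-25],[0,0,-30],[0,0,-30],[0,0,-30]], "rot": [[0,0,0],[0,0,0],[0,0,0],[0,0,0],[0,0,0],[0,0,0],[0,0,0],[0,0,0],[0,0,0],[0,0,0]], "grip": [0.2,0.2,0.2,0.2,0.2,0.2,0.2,0.2,0.2,0.2]}}

```text
time_s: 3.9
eef_pos: [0.3721, 0.2651, 0.1261]
eef_rot: [-0.0, 0.122, 0.993, -0.0]
wrist_force: [0.4, 0.1, -3.7]
opening: 0.45
grasp_force: 60.5
```

```bash
python3 - <<'E'
from h import *; from bench import readout
o=readout.get_obs(); go(o,[.372,.265,.33]);go(o,[.4313,-.0474,.33])
E
```

```text
shift mm [ 2.000e-01 -2.000e-01 -2.039e+02] rot [0. 0. 0.]
shift mm [-133.1 -288.9 -203.9] rot [0. 0. 0.]
```

{"method": "play_rows", "body": {"xyz": [[0,0,-15],[0,0,-45],[0,0,-85],[0,0,-125],[-5,-11,-160],[-16,-35,-185],[-30,-65,-200],[-46,-100,-204],[-62,-135,-204],[-78,-170,-204]], "rot": [[0,0,0],[0,0,0],[0,0,0],[0,0,0],[0,0,0],[0,0,0],[0,0,0],[0,0,0],[0,0,0],[0,0,0]], "grip": [0.2,0.2,0.2,0.2,0.2,0.2,0.2,0.2,0.2,0.2]}}

```text
time_s: 5.15
eef_pos: [0.4067, 0.0802, 0.3313]
eef_rot: [0.001, 0.122, 0.993, 0.0]
wrist_force: [0.8, -0.5, -3.7]
opening: 0.453
grasp_force: 61.0
```

{"method": "play_rows", "body": {"xyz": [[-15,-33,0],[-28,-62,0],[-38,-86,0],[-46,-104,0],[-52,-115,0],[-54,-119,0],[-54,-119,0],[-54,-119,0],[-54,-119,0],[-54,-119,0]], "rot": [[0,0,0],[0,0,0],[0,0,0],[0,0,0],[0,0,0],[0,0,0],[0,0,0],[0,0,0],[0,0,0],[0,0,0]], "grip": [0.2,0.2,0.2,0.2,0.2,0.2,0.2,0.2,0.2,0.2]}}

```text
time_s: 6.4
eef_pos: [0.4304, -0.0469, 0.3303]
eef_rot: [0.0, 0.122, 0.993, 0.0]
wrist_force: [0.3, 0.5, -2.6]
opening: 0.448
grasp_force: 60.9
```

```bash
python3 - <<'E'
from h import *; from bench import readout, vision
o=readout.get_obs(); p,r=pose(o); print(p,o["q"].round(2))
go(o,[.4313,-.0474,.289])
for n in("scene","top"):
    c=vision.camera(n); W=cloud(c); col=c["color"].astype(int)
    pickle.dump(c,open(n+"1.pkl","wb"))
    # amber: r much larger than b, near bottle
    m=(col[...,0]-col[...,2]>25)&(np.hypot(W[...,0]-p[0],W[...,1]-p[1])<.05)&(W[...,2]>.225)&(W[...,2]<.33)
    Q=W[m]; print(n,len(Q),Q.min(0) if len(Q) else 0,Q.max(0) if len(Q) else 0)
    for z in (.245,.26,.275,.29):
        q=Q[abs(Q[:,2]-z)<.007][:,:2]
        if len(q)>8:
            from scipy.optimize import least_squares
            C=c["extrinsics"][:2,3]
            s=least_squares(lambda a:np.hypot(*(q-a).T)-.024,p[:2],loss="soft_l1",f_scale=.002); print(z,len(q),s.x.round(4))
top=c
c=pickle.load(open("scene1.pkl","rb"))
cv2.imwrite("pics/s1.png",cv2.resize(c["color"][130:330,260:500],None,fx=3,fy=3)[:,:,::-1])
E
```

```text
[ 0.43035915 -0.04686571  0.33030964] [-0.38 -0.21  1.84  0.    1.52 -1.71]
shift mm [-1.  -0.3 41.3] rot [0. 0. 0.]
scene 939 [ 0.40709988 -0.07411286  0.23885368] [ 0.43918188 -0.03007719  0.30989878]
0.245 140 [ 0.4333 -0.0485]
0.26 188 [ 0.433  -0.0485]
0.275 180 [ 0.4332 -0.0484]
0.29 188 [ 0.4332 -0.0482]
top 528 [ 0.40666823 -0.06909854  0.23933594] [ 0.42809674 -0.02323116  0.31018433]
0.245 83 [ 0.4333 -0.0456]
0.26 100 [ 0.433  -0.0458]
0.275 101 [ 0.433  -0.0457]
0.29 99 [ 0.4331 -0.0458]
```

View pics/s1.png

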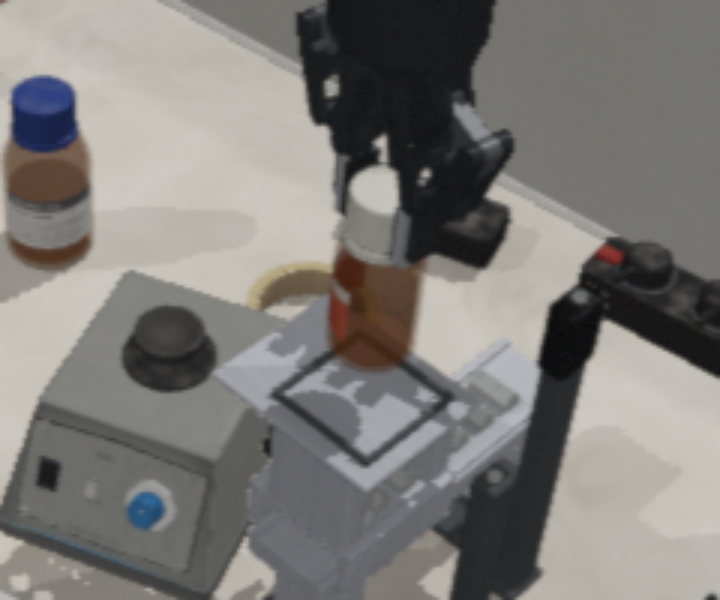

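The bottle hangs upright over the rim, about 2 mm too far in x, and the crop shows it around (380,300). I'll correct that and lower it.

{"method": "play_rows", "body": {"xyz": [[1,0,5],[1.5,-0.5,14],[1.5,-0.5,24],[1.5,-0.5,32],[1.5,-0.5,37],[1.5,-0.5,40],[1.5,-0.5,41],[1.5,-0.5,41],[1.5,-0.5,41],[1.5,-0.5,41]], "rot": [[0,0,0],[0,0,0],[0,0,0],[0,0,0],[0,0,0],[0,0,0],[0,0,0],[0,0,0],[0,0,0],[0,0,0]], "grip": [0.2,0.2,0.2,0.2,0.2,0.2,0.2,0.2,0.2,0.2]}}

```text
time_s: 7.75
eef_pos: [0.4289, -0.0474, 0.2895]
eef_rot: [0.0, 0.122, 0.993, -0.0]
wrist_force: [0.3, 1.0, -3.3]
opening: 0.448
grasp_force: 60.9
```

{"method": "play_rows", "body": {"xyz": [[0,0,0.5],[0,0,1],[0,0,1.3],[0,0,1.5],[0,0,1.5],[0,0,1.5],[0,0,1.5],[0,0,1.5],[0,0,1.5],[0,0,1.5]], "rot": [[0,0,0],[0,0,0],[0,0,0],[0,0,0],[0,0,0],[0,0,0],[0,0,0],[0,0,0],[0,0,0],[0,0,0]], "grip": [0.2,0.2,0.2,0.2,0.2,0.2,0.2,0.2,0.2,0.2]}}

```text
time_s: 9.0
eef_pos: [0.4296, -0.0475, 0.2891]
eef_rot: [0.001, 0.122, 0.993, -0.0]
wrist_force: [-0.4, 0.4, 6.1]
opening: 0.456
grasp_force: 61.8
```

In contact at about 9 N. Releasing and rising.

{"method": "play_rows", "body": {"xyz": [[0,0,-0.5],[0,0,-0.5],[0,0,-0.5],[0,0,-0.5],[0,0,-0.5],[0,0,-0.5],[0,0,-0.5],[0,0,-15],[0,0,-45],[0,0,-80]], "rot": [[0,0,0],[0,0,0],[0,0,0],[0,0,0],[0,0,0],[0,0,0],[0,0,0],[0,0,0],[0,0,0],[0,0,0]], "grip": [0.46,0.5,0.6,0.7,0.8,0.9,1,1,1,1]}}

```text
time_s: 10.25
eef_pos: [0.4286, -0.0473, 0.3694]
eef_rot: [-0.0, 0.122, 0.993, 0.0]
wrist_force: [0.8, 0.1, -1.1]
opening: 1.003
grasp_force: 0.0
```

```bash
python3 - <<'E'
from h import *; from bench import readout, vision
from scipy.optimize import least_squares
o=readout.get_obs(); p,r=pose(o); print(o["opening"],p)
b=np.array([.431,-.0475])
for n in("scene","top"):
    c=vision.camera(n); W=cloud(c); col=c["color"].astype(int); pickle.dump(c,open(n+"2.pkl","wb"))
    m=(col[...,0]-col[...,2]>25)&(np.hypot(W[...,0]-b[0],W[...,1]-b[1])<.05)&(W[...,2]>.2)&(W[...,2]<.33)
    Q=W[m]; print(n,len(Q),Q[:,2].max())
    for z in (.205,.225,.245,.265):
        q=Q[abs(Q[:,2]-z)<.007][:,:2]
        if len(q)>8: print(z,least_squares(lambda a:np.hypot(*(q-a).T)-.024,b,loss="soft_l1",f_scale=.002).x.round(4))
# grip: black points left of deck below it
    g=col.max(-1); m=(g<70)&(abs(W[...,0]-.437)<.05)&(abs(W[...,1]-.02)<.03)&(W[...,2]>.12)&(W[...,2]<.18)
    Q=W[m]; print("grip",len(Q), Q.min(0) if len(Q) else '',Q.max(0) if len(Q) else '')
# target: lean left 45 deg
yaw=np.radians(-4.3); ex=np.array([np.cos(yaw),np.sin(yaw),0]); ey=np.array([-ex[1],ex[0],0]); ez=np.array([0,0,1.])
rim=np.array([.4313,-.0474,0]); g=rim+.068*ey+.145*ez
for L in (40,45):
    a=np.radians(L); z=-np.sin(a)*ey-np.cos(a)*ez
    for s in(1,-1):
        y=s*ex; Rt=R.from_matrix(np.stack([np.cross(y,z),y,z],1))
        print(L,s,"grip",g.round(4)); go(o,g-.12*z,Rt)
E
```

```text
1.0025982144745471 [ 0.42864314 -0.0472552   0.36937237]
scene 834 0.2700329409617961
0.205 [ 0.4323 -0.0494]
0.225 [ 0.4321 -0.0495]
0.245 [ 0.4322 -0.049 ]
0.265 [ 0.4341 -0.048 ]
grip 11 [ 0.39991236 -0.0098843   0.1424944 ] [ 0.40888639 -0.00445161  0.15241893]
top 464 0.26782201588112875
0.205 [ 0.4325 -0.0469]
0.225 [ 0.4321 -0.0465]
0.245 [ 0.4322 -0.0466]
0.265 [ 0.4343 -0.0463]
grip 19 [ 0.39862754 -0.00976961  0.14239952] [ 0.40896124 -0.00405025  0.15696831]
40 1 grip [0.4364 0.0204 0.145 ]
shift mm [ 21.9 143.6 132.5] rot [ 0.488 -0.578  1.34 ]
40 -1 grip [0.4364 0.0204 0.145 ]
shift mm [ 21.9 143.6 132.5] rot [ 0.605  0.51  -1.661]
45 1 grip [0.4364 0.0204 0.145 ]
shift mm [ 23.2 151.2 139.5] rot [ 0.548 -0.65   1.323]
45 -1 grip [0.4364 0.0204 0.145 ]
shift mm [ 23.2 151.2 139.5] rot [ 0.68   0.573 -1.64 ]
```

The bottle stands within about 1 mm of the rim's middle at (0.432,-0.048). Now I'll swing the tool out left and lean it.

{"method": "play_rows", "body": {"xyz": [[2,10,0],[4,30,0],[7,50,0],[10,70,0],[13,90,0],[16,110,0],[19,130,0],[23,145,0],[23,151,10],[23,151,20]], "rot": [[0.027,-0.032,0.066],[0.082,-0.098,0.198],[0.137,-0.163,0.331],[0.192,-0.228,0.463],[0.247,-0.293,0.595],[0.301,-0.358,0.728],[0.356,-0.423,0.86],[0.411,-0.488,0.992],[0.466,-0.553,1.125],[0.521,-0.618,1.257]], "grip": [1,1,1,1,1,1,1,1,1,1]}}

```text
time_s: 11.6
eef_pos: [0.4431, 0.1057, 0.3478]
eef_rot: [0.251, 0.658, 0.657, -0.27]
wrist_force: [0.7, -0.5, 0.2]
opening: 1.0
grasp_force: 0.0
```

```bash
cat >> h.py <<'E'
yaw=np.radians(-4.3); ex=np.array([np.cos(yaw),np.sin(yaw),0]); ey=np.array([-ex[1],ex[0],0]); ez=np.array([0,0,1.])
rim=np.array([.4313,-.0474,0]); g=rim+.070*ey+.144*ez
a=np.radians(45); tz=-np.sin(a)*ey-np.cos(a)*ez
Rt=R.from_matrix(np.stack([np.cross(ex,tz),ex,tz],1))
E
python3 - <<'E'
from h import *; from bench import readout
o=readout.get_obs(); print(o["q"].round(2)); go(o,g-.12*tz,Rt)
E
```

```text
[ 0.39  0.11  1.66 -0.68  1.71  0.41]
shift mm [82.4  2.6 85.7] rot [ 0.027 -0.03   0.062]
```

{"method": "play_rows", "body": {"xyz": [[8,0,9],[20,1,21],[35,1,36],[50,2,52],[63,2,66],[73,2.6,76],[80,2.6,83],[82.4,2.6,85.7],[82.4,2.6,85.7],[82.4,2.6,85.7]], "rot": [[0.027,-0.03,0.062],[0.027,-0.03,0.062],[0.027,-0.03,0.062],[0.027,-0.03,0.062],[0.027,-0.03,0.062],[0.027,-0.03,0.062],[0.027,-0.03,0.062],[0.027,-0.03,0.062],[0.027,-0.03,0.062],[0.027,-0.03,0.062]], "grip": [1,1,1,1,1,1,1,1,1,1]}}

```text
time_s: 12.85
eef_pos: [0.4429, 0.1065, 0.2295]
eef_rot: [0.259, 0.676, 0.63, -0.28]
wrist_force: [-1.1, 1.0, 0.1]
opening: 1.003
grasp_force: 0.0
```

```bash
python3 - <<'E'
from h import *; from bench import readout, vision
o=readout.get_obs(); p,r=pose(o); print(p,o["q"].round(2)); go(o,g-.12*tz,Rt); go(o,g,Rt)
c=vision.camera("wrist"); T=np.eye(4); T[:3,:3]=r.as_matrix(); T[:3,3]=p; T=T@c["hand_eye"]; W=cloud(c,T)
pickle.dump((c,W),open("w2.pkl","wb"))
cv2.imwrite("pics/w2.png",c["color"][:,:,::-1])
# project expected grip
q=np.linalg.inv(T)@np.r_[rim+.068*ey+.145*ez,1]; K=c["camera_matrix"]; print("grip px",(K@q[:3]/q[2])[:2])
E
```

```text
[0.44291059 0.10645626 0.22946702] [ 0.39  0.26  1.74 -0.68  1.56  0.62]
shift mm [ 0.8 -0.   0. ] rot [ 0.001 -0.002  0.004]
shift mm [  0.5  -0.2 120. ] rot [ 0.001 -0.002  0.004]
grip px [313.68874593 231.3236287 ]
```

View pics/w2.png

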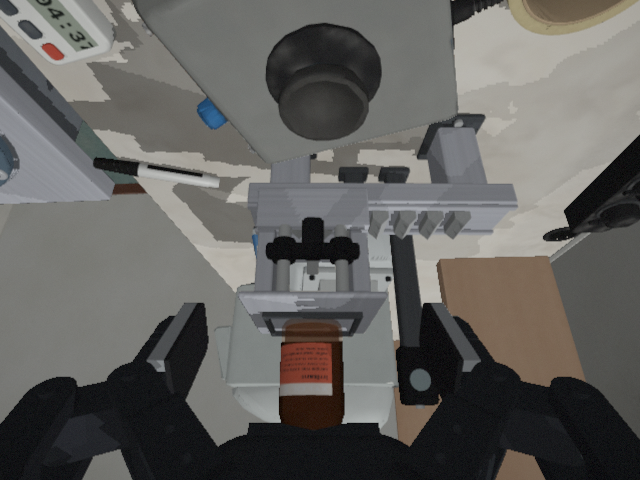

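The grip's end shows at (313,232), where predicted, with the deck edge at about (313,300) and the bottle standing at (310,370). I'll check the depth and the clearance to the stirrer knob.

```bash
python3 - <<'E'
from h import *
c,W=pickle.load(open("w2.pkl","rb"))
print("cam in tool",c["hand_eye"][:3,3].round(3))
for uv in((313,225),(313,232),(308,230),(318,230),(313,243),(260,250),(370,250)): print(uv,(np.array(W[uv[1],uv[0]])).round(4))
d=W-g; loc=np.stack([d@ex,d@ey,d[...,2]+.144],-1)
m=(c["color"].max(-1)<80)&(abs(loc[...,0])<.02)&(loc[...,1]>-.02)&(loc[...,1]<.02)&(abs(loc[...,2]-.145)<.03)
Q=loc[m]; print("grip local x,y,z pct",len(Q),np.percentile(Q,[1,5,50,95,99],axis=0).round(4))
# nearest obstacles in tool frame at goal (TCP=g), points within gripper volume
P=Rt.inv().apply((W-g).reshape(-1,3)); P=P[~np.isnan(P[:,0])]
s=(P[:,2]>-.25)&(P[:,2]<-.05)&(abs(P[:,1])<.07); B=P[s]; w=W.reshape(-1,3)[~np.isnan(W.reshape(-1,3)[:,0])][s]
# exclude the gripper itself (near camera)
cz=c["depth"].ravel()[~np.isnan(W.reshape(-1,3)[:,0])][s]; k=cz>.14
print("obst toolx min (pos side)",B[k&(B[:,0]>0)][:,0].min() if (k&(B[:,0]>0)).any() else None,"neg",B[k&(B[:,0]<0)][:,0].max() if (k&(B[:,0]<0)).any() else None)
E
```

```text
cam in tool [ 0.082 -0.    -0.123]
(313, 225) [0.4363 0.0261 0.143 ]
(313, 232) [0.4362 0.0243 0.1474]
(308, 230) [0.433  0.0265 0.1469]
(318, 230) [0.4396 0.0241 0.1459]
(313, 243) [0.4361 0.0221 0.1546]
(260, 250) [ 0.3904 -0.0202  0.1402]
(370, 250) [ 0.4953 -0.2137  0.0596]
grip local x,y,z pct 793 [[-0.0081 -0.0194  0.1371]
 [-0.0074 -0.0162  0.1383]
 [-0.0011  0.0019  0.1507]
 [ 0.0057  0.0038  0.1555]
 [ 0.0064  0.0041  0.1557]]
obst toolx min (pos side) 1.0737500525868486e-05 neg -4.103021668409338e-06
```

{"method": "play_rows", "body": {"xyz": [[0,-0.5,10],[0.5,-0.7,28],[0.5,-0.7,48],[0.5,-0.7,68],[0.5,-0.7,86],[0.5,-0.7,101],[0.5,-0.7,112],[0.5,-0.7,118],[0.5,-0.7,120],[0.5,-0.7,120]], "rot": [[0,0,0],[0,0,0],[0,0,0],[0,0,0],[0,0,0],[0,0,0],[0,0,0],[0,0,0],[0,0,0],[0,0,0]], "grip": [1,1,1,1,1,1,1,1,1,1]}}

```text
time_s: 14.15
eef_pos: [0.4358, 0.0225, 0.1437]
eef_rot: [0.259, 0.676, 0.63, -0.28]
wrist_force: [0.1, 0.1, -0.5]
opening: 1.0
grasp_force: 0.0
```

{"method": "play_rows", "body": {"xyz": [[0,0,0],[0,0,0],[0,0,0],[0,0,0],[0,0,0],[0,0,0],[0,0,0],[0,0,0],[0,0,0],[0,0,0]], "rot": [[0,0,0],[0,0,0],[0,0,0],[0,0,0],[0,0,0],[0,0,0],[0,0,0],[0,0,0],[0,0,0],[0,0,0]], "grip": [0.8,0.6,0.45,0.35,0.25,0.2,0.15,0.1,0.05,0.05]}}

```text
time_s: 15.4
eef_pos: [0.4357, 0.0224, 0.1436]
eef_rot: [0.259, 0.676, 0.63, -0.28]
wrist_force: [0.2, 2.1, 3.0]
opening: 0.15
grasp_force: 59.4
```

```bash
python3 - <<'E'
from h import *; from bench import readout
o=readout.get_obs(); p,r=pose(o); print(((p-g)@ex,(p-g)@ey,(p-g)[2]),o["opening"],o["grasp_force"],o["wrist_force"])
print("17mm up in tool:",(r.inv().apply(ez)*17).round(2),"50 along rail:",(r.inv().apply(ex)*50).round(2))
E
```

```text
(np.float64(-0.0008318241083380385), np.float64(-5.9733083806618294e-05), np.float64(-0.0003749930706482829)) 0.149895832669121 59.427689909935 [0.1655848  2.05442773 3.00418055]
17mm up in tool: [-11.99  -0.04 -12.05] 50 along rail: [-2.1e-01  5.0e+01  4.0e-02]
```

Gripped. Raising by 17 mm.

{"method": "play_rows", "body": {"xyz": [[-1,0,-1],[-3,0,-3],[-5,0,-5],[-7,0,-7],[-9,0,-9],[-10.5,0,-10.5],[-11.5,0,-11.5],[-12,0,-12],[-12,0,-12],[-12,0,-12]], "rot": [[0,0,0],[0,0,0],[0,0,0],[0,0,0],[0,0,0],[0,0,0],[0,0,0],[0,0,0],[0,0,0],[0,0,0]], "grip": [0.05,0.05,0.05,0.05,0.05,0.05,0.05,0.05,0.05,0.05]}}

```text
time_s: 16.65
eef_pos: [0.4356, 0.0223, 0.1604]
eef_rot: [0.259, 0.676, 0.63, -0.28]
wrist_force: [-0.5, 2.8, -7.9]
opening: 0.152
grasp_force: 58.6
```

```bash
python3 - <<'E'
from h import *; from bench import readout, vision
o=readout.get_obs(); p,r=pose(o); print(((p-g)@ex,(p-g)@ey,(p-g)[2]),o["wrist_force"])
c=vision.camera("wrist"); cv2.imwrite("pics/w3.png",c["color"][:,:,::-1])
E
```

```text
(np.float64(-0.0009100139648886688), np.float64(-0.00016225098883782321), np.float64(0.016406165342970985)) [-0.47625018  2.84241751 -7.87254409]
```

View pics/w3.png

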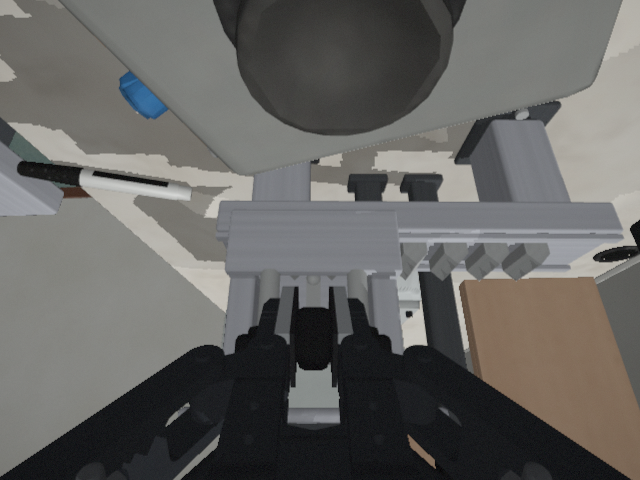

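The fingers pinch the grip squarely at (315,335) and the bar is up. I'll slide the carriage in two smooth halves.

{"method": "play_rows", "body": {"xyz": [[0,1,0],[0,4,0],[0,9,0],[0,15,0],[0,22,0],[0,29,0],[0,36,0],[0,42,0],[0,46,0],[0,48,0]], "rot": [[0,0,0],[0,0,0],[0,0,0],[0,0,0],[0,0,0],[0,0,0],[0,0,0],[0,0,0],[0,0,0],[0,0,0]], "grip": [0.05,0.05,0.05,0.05,0.05,0.05,0.05,0.05,0.05,0.05]}}

```text
time_s: 17.95
eef_pos: [0.4838, 0.0187, 0.1604]
eef_rot: [0.259, 0.676, 0.63, -0.28]
wrist_force: [-1.9, 0.5, -7.3]
opening: 0.147
grasp_force: 58.5
```

{"method": "play_rows", "body": {"xyz": [[0,1,0],[0,4,0],[0,9,0],[0,15,0],[0,22,0],[0,29,0],[0,36,0],[0,42,0],[0,46,0],[0,48,0]], "rot": [[0,0,0],[0,0,0],[0,0,0],[0,0,0],[0,0,0],[0,0,0],[0,0,0],[0,0,0],[0,0,0],[0,0,0]], "grip": [0.05,0.05,0.05,0.05,0.05,0.05,0.05,0.05,0.05,0.05]}}

```text
time_s: 19.2
eef_pos: [0.5317, 0.0151, 0.1603]
eef_rot: [0.259, 0.676, 0.63, -0.28]
wrist_force: [-0.9, -4.9, -8.0]
opening: 0.152
grasp_force: 58.4
```

```bash
cat > chk.py <<'E'
from h import *; from bench import readout, vision
from scipy.optimize import least_squares
o=readout.get_obs(); p,r=pose(o); print(((p-g)@ex,(p-g)@ey,(p-g)[2]),o["wrist_force"],o["opening"])
b=rim+.096*ex; b=b[:2]
for n in("scene","top"):
    c=vision.camera(n); W=cloud(c); col=c["color"].astype(int); pickle.dump(c,open(n+"3.pkl","wb"))
    m=(col[...,0]-col[...,2]>25)&(np.hypot(W[...,0]-b[0],W[...,1]-b[1])<.06)&(W[...,2]>.2)&(W[...,2]<.33)
    Q=W[m]
    for z in (.205,.225,.245):
        q=Q[abs(Q[:,2]-z)<.007][:,:2]
        if len(q)>8:
            s=least_squares(lambda a:np.hypot(*(q-a).T)-.024,b,loss="soft_l1",f_scale=.002).x
            d=np.r_[s,0]-rim; print(n,z,len(q),"bottle rail x,y",(d@ex).round(4),(d@ey).round(4))
    l=np.stack([(W-rim)@ex,(W-rim)@ey,W[...,2]],-1)
    Q=l[(abs(l[...,2]-.192)<.006)&(abs(l[...,0]-.09)<.09)&(abs(l[...,1]-.012)<.07)][:,:2]
    print("deck rect",cv2.minAreaRect((Q*1000).astype(np.float32)), np.percentile(Q[:,0],[1,99]))
E
python3 chk.py
```

```text
(np.float64(0.0954186567795847), np.float64(-0.00015018628201152705), np.float64(0.016304316911008726)) [-0.89333959 -4.88658622 -7.95136808] 0.15217336289679545
scene 0.205 118 bottle rail x,y 0.0969 -0.0022
scene 0.225 154 bottle rail x,y 0.097 -0.0021
scene 0.245 145 bottle rail x,y 0.0969 -0.0023
deck rect ((95.72257232666016, 12.333549499511719), (139.4223175048828, 98.32356262207031), 89.36711120605469) [0.04877399 0.14183411]
top 0.205 69 bottle rail x,y 0.0969 0.001
top 0.225 95 bottle rail x,y 0.0968 0.001
top 0.245 80 bottle rail x,y 0.0969 0.0008
deck rect ((98.03932189941406, 12.389873504638672), (138.61459350585938, 101.62629699707031), 89.54796600341797) [0.04851706 0.14240352]
```

The carriage is at about 96 mm and the bottle is centred. I'll ease the bar down, then open.

{"method": "play_rows", "body": {"xyz": [[1,0,1],[3,0,3],[5,0,5],[7,0,7],[9,0,9],[10.5,0,10.5],[11.5,0,11.5],[11.5,0,11.5],[11.5,0,11.5],[11.5,0,11.5]], "rot": [[0,0,0],[0,0,0],[0,0,0],[0,0,0],[0,0,0],[0,0,0],[0,0,0],[0,0,0],[0,0,0],[0,0,0]], "grip": [0.05,0.05,0.05,0.05,0.05,0.05,0.05,0.05,0.05,0.05]}}

```text
time_s: 20.55
eef_pos: [0.5319, 0.0151, 0.1448]
eef_rot: [0.26, 0.676, 0.63, -0.28]
wrist_force: [-0.7, -4.5, -5.0]
opening: 0.154
grasp_force: 58.7
```

{"method": "play_rows", "body": {"xyz": [[0,0,0],[0,0,0],[0,0,0],[0,0,0],[0,0,0],[0,0,0],[0,0,0],[0,0,0],[0,0,0],[0,0,0]], "rot": [[0,0,0],[0,0,0],[0,0,0],[0,0,0],[0,0,0],[0,0,0],[0,0,0],[0,0,0],[0,0,0],[0,0,0]], "grip": [0.2,0.3,0.45,0.6,0.75,0.9,1,1,1,1]}}

```text
time_s: 21.8
eef_pos: [0.5314, 0.0154, 0.144]
eef_rot: [0.259, 0.676, 0.63, -0.28]
wrist_force: [-0.3, -0.4, -0.3]
opening: 1.002
grasp_force: 0.0
```

{"method": "play_rows", "body": {"xyz": [[0,0,-3],[0,0,-12],[0,0,-26],[0,0,-44],[0,0,-64],[0,0,-84],[0,0,-104],[0,0,-118],[0,0,-120],[0,0,-120]], "rot": [[0,0,0],[0,0,0],[0,0,0],[0,0,0],[0,0,0],[0,0,0],[0,0,0],[0,0,0],[0,0,0],[0,0,0]], "grip": [1,1,1,1,1,1,1,1,1,1]}}

```text
time_s: 23.05
eef_pos: [0.5375, 0.0997, 0.2286]
eef_rot: [0.259, 0.676, 0.63, -0.281]
wrist_force: [-0.1, 0.6, -1.1]
opening: 1.0
grasp_force: 0.0
```

```bash
python3 chk.py; python3 - <<'E'
from h import *; from bench import readout, vision
c=pickle.load(open("scene3.pkl","rb")); 
o=readout.get_obs(); p,r=pose(o); w=vision.camera("wrist"); T=np.eye(4); T[:3,:3]=r.as_matrix(); T[:3,3]=p; T=T@w["hand_eye"]; W=cloud(w,T)
l=np.stack([(W-rim)@ex,(W-rim)@ey,W[...,2]],-1)
Q=l[(w["color"].max(-1)<80)&(abs(l[...,0]-.096)<.02)&(abs(l[...,1]-.07)<.02)&(abs(l[...,2]-.15)<.03)]
print("grip",len(Q),np.percentile(Q,[1,50,99],axis=0).round(4))
# sensor head in world (from scene cam at start)
for n in("scene","top"):
    c=pickle.load(open(n+"3.pkl","rb"));V=cloud(c); l=np.stack([(V-rim)@ex,(V-rim)@ey,V[...,2]],-1)
    Q=l[(abs(l[...,2]-.248)<.006)&(abs(l[...,0]-.096)<.03)&(abs(l[...,1]+.065)<.03)]; print("post top",len(Q),np.percentile(Q,[2,50,98],axis=0).round(4))
a=pickle.load(open("scene3.pkl","rb"))["color"]
cv2.imwrite("pics/f.png",np.hstack([cv2.resize(a[140:340,180:500],(480,300)),cv2.resize(w["color"],(320,300))])[:,:,::-1])
E
```

```text
(np.float64(0.09482237910542707), np.float64(0.08468534981011253), np.float64(0.08462091260439844)) [-0.14810327  0.56343027 -1.09353699] 1.0002123727877232
scene 0.205 124 bottle rail x,y 0.0971 -0.0021
scene 0.225 158 bottle rail x,y 0.0969 -0.0019
scene 0.245 151 bottle rail x,y 0.0971 -0.0021
deck rect ((96.30561828613281, 6.727409362792969), (98.63542175292969, 127.67866516113281), 0.22214293479919434) [0.04866192 0.1418107 ]
top 0.205 77 bottle rail x,y 0.097 0.0005
top 0.225 96 bottle rail x,y 0.0967 0.0006
top 0.245 79 bottle rail x,y 0.097 0.0005
deck rect ((96.13011169433594, 7.548145294189453), (99.96665954589844, 128.72328186035156), 0.9824556708335876) [0.04853403 0.14263089]
grip 802 [[0.0877 0.0507 0.1366]
 [0.0953 0.0719 0.1503]
 [0.1028 0.0741 0.1557]]
post top 205 [[ 0.0794 -0.0754  0.2431]
 [ 0.0918 -0.0677  0.2492]
 [ 0.1097 -0.0564  0.253 ]]
post top 133 [[ 0.0798 -0.0719  0.2428]
 [ 0.0924 -0.0631  0.249 ]
 [ 0.1098 -0.0526  0.2531]]
```

View pics/f.png

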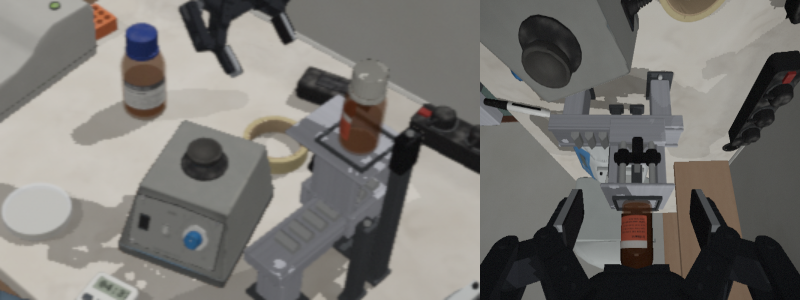

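The bar is down again (grip z 0.1366–0.1557, as at the start), the carriage sits at 96 mm beside the tall post, and the bottle stands centred at crop (362,120). The arm is clear of everything, so I'll hand in.

```bash
python3 -c "
from bench import ctrl
print(ctrl.hand_in())"
```

```text
the job is handed in; nothing more can be done
None
```

I stood the small bottle inside the rim, slid the carriage to the 96 mm notch beside the tall sensor post, and let the bar drop. The job is handed in; no verdict came back. In my last check the bar was down, the bottle was upright within about 2 mm of the rim's middle, and the gripper was clear.

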